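# Index the jar arm of a mill's charging stand

### The job

Turn the stand's swing arm until its steel jar is under the extraction bell: draw the T-handled spring pin out of its hole, swing the arm to the next hole on that side, and let the pin snap fully home there. The hole is hidden, so feel for it, and never wrench the locked arm so hard that the drum slips; keep the jar upright in its holder, leave the other things on the bench where they are, and let go at the end.

Things in the scene. Friction and masses are not known exactly. Their poses are not given: they have to be found in the camera images.
- stand: Fixed indexing stand, a white round drum 206 mm across, flat top at z = 0.102. Origin: on its vertical pivot axis at bench level; its x axis points from the pivot to the jar, and -x from the pivot to the T handle, when the arm is at angle 0. The pin's holes are in the drum's upright rim, 100 mm from the axis, hidden under the drum's top.
- first_hole (a point): mouth of the hole in the rim where the pin starts (on the stand's -x side). One more hole lies on each side, at arm angles +0.75 and -0.75 rad, each up to 0.18 rad off either way: not measured. The pin is blunt, 10 mm across, the holes 13 mm wide with plain edges, so it drops in only within about 1.5 mm and then blocks the arm.
- drum (a joint): angle (rad) by which the drum with all its holes has slipped on the stand, 0 at the start; it must stay there, within 0.03. It gives way like an overload clutch when the handle is pushed sideways with over about 26 N while the pin is in a hole; nothing turns it back.
- boom (a joint): angle (rad) of the swing arm, 0 at the start, positive anticlockwise from above (jar to the stand's +y, T handle to its -y); stops at +-1.1. Turning it takes under 2 N at the handle with the pin drawn, about 3 N with the pin rubbing on the rim. It is a flat bar 36 mm wide, top at z = 0.112 (hub 0.124), carrying a jar holder at one end and the pin at the other.
- housing (a point): centre of the dark pin housing block on the swing arm, 122 mm from the pivot axis, 40 mm wide and 46 mm tall (z 0.066 to 0.112); its outer face, with a flat ring round the stem, is 139 mm from the axis. Moves with the arm.
- plunger (a joint): how far (m) the spring pin is drawn outward, away from the pivot along the arm: 0 is fully home in a hole, 0.012 when it rests on the smooth rim between holes, 0.024 at most. The spring pulls it in: 8 N at home, 13 N at 0.012, 17 N at 0.024.
- handle (a point): middle of the pin's black T handle, 190 mm from the axis when home, z = 0.082; cross bar level, square to the pin, 100 mm long, 14 mm thick (hub in its middle 20 mm). Between bar and housing is the bare level stem, 10 mm thick, 44 mm long, open above and below: fingers can go down on both sides of it, drag the bar outward and push the stem sideways. Moves with arm and pin.
- jar: open, slightly tapered steel jar, 56 mm across its rim, 70 mm tall, loose in the round holder (28 mm deep, 2 mm play) on the arm; origin at the centre of its underside, at z = 0.108, 130 mm from the pivot.
- bell_mouth (a point): centre of the mouth of the extraction bell, a wide shallow steel cone 110 mm across, pointing down at z = 0.212 over the path of the jar, hung on a level pipe from a post. It stands on one side or the other (the stand's +y or -y), over the jar's place at 0.75 rad of arm angle.
- lamp_disc (a point): flat white lamp disc 76 mm across and 12 mm thick, underside at z = 0.226, on a like post, on the other side from the bell: not where the jar shall go.
- spanner: steel spanner 150 mm long and under 15 mm tall, lying on the bench; bystander; origin on its underside
- jar_lid: flat steel jar lid, 62 mm across, 14 mm tall, lying on the bench; bystander; origin on its underside
- dish: small white weighing dish, 72 mm across, 20 mm tall; bystander; origin on its underside
- spare_jar: empty steel jar, 56 mm across its rim, 70 mm tall, standing on the bench; bystander; origin on its underside
- brush: cleaning brush 170 mm long lying on the bench; bystander; origin on its underside
- bottle: white plastic bottle 68 mm across, 150 mm tall; bystander; origin on its underside

How it is judged:
By the outcome, as a careful person would: the job done as asked, in the order asked, and still so for the second after the job is handed in, with the robot touching nothing.
It also fails if it takes over 51 s, if anything falls off the work surface, if the arm or the gripper's body presses on something with over 40 N, if the wrist force passes 120 N, or if a joint passes its speed limit or range.

### The arm

A 6-joint arm with a two-finger parallel gripper is mounted at the origin on the work surface. World frame = base frame: x ahead of the robot, y to its left, z up, the work surface at z = 0. Lengths are in m, angles in rad, forces in N, time in s.
With the tool pointing down it reaches from about 0.325 to 0.775 m from the base axis. Payload 5.5 kg.
Tool frame: the origin (TCP) lies on the centre line of the jaws, within the pads' length; the fingertips stand 25 mm ahead of it and the grasp point (between the pads) lies 6 mm ahead of it; z points along the fingers, x is the direction in which the jaws open and shut, and the axes are right-handed (so a half turn about z gives the same grasp; the last joint's range is limited). The gripper opens to 88 mm and grips with 3 to 60 N. Pads are 20 mm wide; open, the fingers measure 115 mm over their backs; the gripper's body (75 mm by 178 mm) begins 61 mm behind the grasp point.
Start: joints at [1.136, 0.091, 1.231, -0, 1.82, -0.057], TCP at [0.221, 0.558, 0.248] pointing down, gripper open.
Joint ranges: [-2.87, 2.87], [-0.86, 2.18], [0.17, 2.46], [-1.51, 4.65], [0.06, 2.69], [-2.65, 2.65]. Speed limits (rad/s): [2.57, 2.57, 3.01, 3.14, 3.14, 3.14].

### API

Orientations are given as a rotation vector (axis times angle).
In Python, from station import * gives the robot as it stands. Calls block until the motion is done:
- reach(position, orientation): joint-space move of the TCP to a pose.
- move_l(position, rotation=None, vel=0.15): straight line of the TCP; rotation=None keeps the orientation; vel is the mean speed in m/s.
- movej(angles): joint-space move.
- gripper_to(opening, squeeze=None): finger opening in m; squeeze is the grip in N (None keeps the last); returns when the fingers have stopped.
- hold(seconds).
- inverse_kinematics(position, orientation): joint angles nearest the present ones, or None.
- camera(name): name is "scene" or "top" or "wrist"; returns a dict with "img" (384x512x3 uint8, red, green, blue), "mtx" (3x3 intrinsics, pixels), "position" and "orientation" of the camera in the world; the wrist camera has in their place "mount" (4x4, takes a point from camera to tool coordinates, whose origin is the TCP and whose axes are the tool frame's). Camera axes: x right, y down, z forward; pixel columns grow to the right and rows downward; lengths in m; the calibration is good to about 2 mm. The wrist camera is an equidistant fisheye: a pixel r from the principal point sees the ray r / f radians off the axis. A picture is of the moment at which its call begins: read the wrist's pose just before it. There is no depth.
A pose or a line that the arm cannot do raises Unreachable and nothing moves.
- sign_off(): hands the job in, once; it reports no verdict.
Trained networks look in a picture, given as the dict that the camera call returned (one of the last four; its "shot" number tells which), for a name from the list of things; names that differ only in an ending like _2 or _b are one class to them, and where a whole thing is asked for, a point or a joint stands for the part that bears it (a point fixed in the world has none). Each returns a list of dicts, best first, with "score" (0 to 1); they miss things now and then, are a little off and sometimes report something else, mostly with a low value. They report only what shows in the picture. A call takes as long as a camera call.
- search_frame(thing, picture): "point" ([x, y, z] in m, in the coordinates of the camera as it stood for that picture, good to about 4 mm: the middle of the surface that is visible of it).
- regions_of(thing, picture): "mask" (384x512 bool, what is visible of it).
Readings, each from a call of its own:
- read_time_s(): time.
- read_joints(): joint angles.
- read_dq(): joint speeds.
- read_joint_torque(): joint torques, N m.
- read_tool_pos(): TCP position.
- read_tool_rot(): TCP orientation.
- read_ft_force(): force on the tool from outside, world axes, zero at the start.
- read_torque(): the same for the moment, N m.
- read_finger_gap(): finger opening in m.
Only numpy, scipy, OpenCV 4.12 (cv2) and the standard library are available. Lean on these libraries where they do the work, as an engineer would, in place of code of your own. Each camera call takes 0.05 s, during which the arm holds its last target. There are 200 camera calls.

## Working session

There is one attempt and no reset: what is moved stays moved. The work goes in short steps, each a Python script; the robot and the scene stay as the last script left them, time stands still between calls to the robot, and variables do not carry over. Pictures are saved under pics/ and viewed, about 8 in all and at most 12, crops included, and the job is handed in when it is done.

```bash
mkdir -p pics; ls; cat > h.py <<'E'
from station import *
import numpy as np, cv2
from scipy.spatial.transform import Rotation as R
def pose(c):
    if "mount" in c:
        pass
    o=np.array(c["orientation"],float)
    M=R.from_rotvec(o).as_matrix() if o.shape==(3,) else (o if o.shape==(3,3) else R.from_quat(o).as_matrix())
    return M,np.array(c["position"],float)
def find(t,c):
    r=search_frame(t,c)
    M,p=pose(c)
    return [(round(d["score"],2),np.round(M@np.array(d["point"])+p,4)) for d in r[:2]]
E
python3 - <<'E'
from h import *
ims=[]
for n in("top","scene"):
    c=camera(n); print(n,c["position"],c["orientation"],c["mtx"])
    ims.append(c["img"])
    for t in ("stand","handle","housing","jar","bell_mouth","lamp_disc","boom","plunger","first_hole"):
        try: print(t,find(t,c))
        except Exception as e: print(t,e)
    cv2.imwrite(f"pics/{n}0.png",cv2.resize(c["img"][:,:,::-1],(768,576)))
print(read_time_s(),read_tool_rot())
E
```

```text
pics
top [0.43805901 0.09968262 1.06703067] [-2.14249687  2.19142604 -0.14659194] [[347.9498005    0.         256.88413057]
 [  0.         347.9498005  195.09728971]
 [  0.           0.           1.        ]]
stand []
handle [(0.47, array([ 0.4408, -0.0805,  0.0839]))]
housing [(0.71, array([ 0.5998, -0.08  ,  0.1109]))]
jar [(0.69, array([ 0.7698, -0.0756,  0.15  ]))]
bell_mouth [(0.94, array([ 0.7398, -0.1553,  0.2313]))]
lamp_disc [(0.72, array([0.7429, 0.0126, 0.2396])), (0.51, array([0.4682, 0.4347, 0.1032]))]
boom [(0.62, array([ 0.5962, -0.0746,  0.1138]))]
plunger [(0.52, array([ 0.4461, -0.0834,  0.0859]))]
first_hole [(0.69, array([ 0.6191, -0.074 ,  0.1006])), (0.33, array([ 0.5988, -0.0771,  0.1122]))]
scene [1.121034   0.26470364 0.8578043 ] [-1.60368184 -2.07268736  0.76945051] [[349.76927269   0.         257.65441481]
 [  0.         349.76927269 199.18336278]
 [  0.           0.           1.        ]]
stand [(0.94, array([ 0.6388, -0.0675,  0.0985]))]
handle [(0.57, array([ 0.4514, -0.0839,  0.0854]))]
housing [(0.78, array([ 0.6025, -0.0816,  0.1127]))]
jar [(0.71, array([ 0.7678, -0.0807,  0.1574])), (0.46, array([ 0.4507, -0.0822,  0.0883]))]
bell_mouth [(0.57, array([ 0.7843, -0.157 ,  0.2243])), (0.15, array([0.8126, 0.0189, 0.2377]))]
lamp_disc [(0.67, array([0.8125, 0.0207, 0.2391]))]
boom [(0.59, array([ 0.6065, -0.0822,  0.114 ]))]
plunger [(0.52, array([ 0.4499, -0.0795,  0.085 ]))]
first_hole [(0.57, array([ 0.643 , -0.0694,  0.1043])), (0.36, array([ 0.7669, -0.0818,  0.155 ]))]
1.0 [2.59905884e+00 1.76479148e+00 7.61641133e-05]
```

View pics/top0.png

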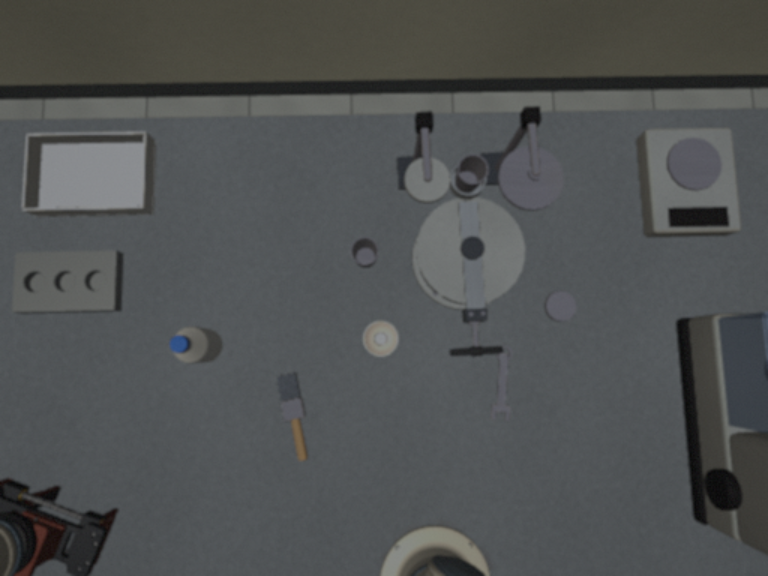

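View pics/scene0.png

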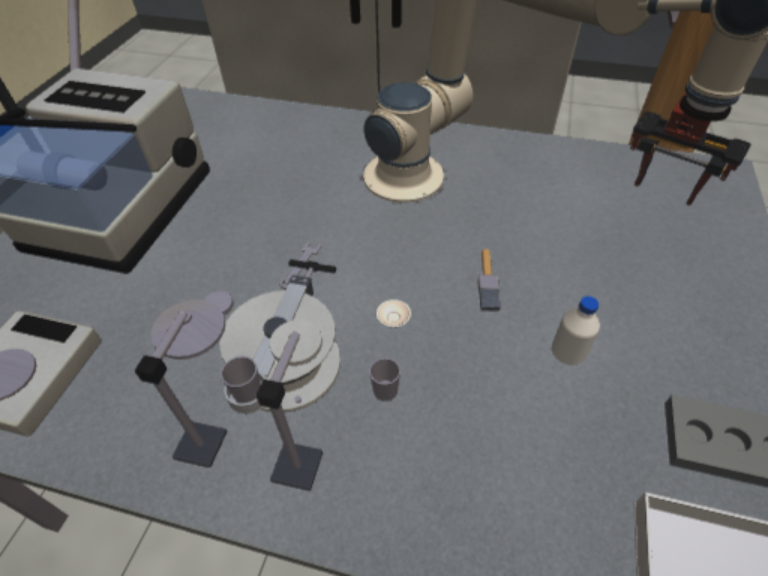

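The top picture shows the hub at (472,248), housing at (475,314), T handle at (476,351), jar at (470,175), bell on the right (530,178, world -y) and lamp on the left. So the arm must turn negative, which moves the handle to world +y, over the dish. I'll move above the handle and look from close.

```bash
cat >> h.py <<'E'
def ray_plane(c,u,v,z):   # pinhole, undistorted px
    M,p=pose(c); d=M@np.linalg.solve(np.array(c["mtx"]),[u,v,1.]); return p+d*(z-p[2])/d[2]
def wrist_plane(c,tp,tr,u,v,z):
    K=np.array(c["mtx"]); x=np.array([(u-K[0,2])/K[0,0],(v-K[1,2])/K[1,1]]); r=np.hypot(*x)
    d=np.array([*(x/r*np.sin(r)),np.cos(r)]) if r>1e-9 else np.array([0,0,1.])
    m=np.array(c["mount"]); Rt=R.from_rotvec(tr).as_matrix()
    p=Rt@m[:3,3]+tp; d=Rt@m[:3,:3]@d; return p+d*(z-p[2])/d[2]
def down(phi):  # tool down, tool x (jaw) axis along world angle phi
    x=np.array([np.cos(phi),np.sin(phi),0]); z=np.array([0,0,-1.]); return R.from_matrix(np.column_stack([x,np.cross(z,x),z])).as_rotvec()
E
python3 - <<'E'
from h import *
c=camera("top")
for n,u,v,z in (("hub",472,248,.124),("housing",475,314,.112),("handle",476,351,.089),("hL",451,352,.089),("hR",502,350,.089),("bell",530,178,.225),("lamp",428,179,.238),("dish",380,338,.02),("spanT",504,352,.01),("spanB",503,412,.01),("drumL",413,252,.102),("drumR",526,252,.102)):
    print(n,np.round(ray_plane(c,u/1.5,v/1.5,z),4))
h=ray_plane(c,476/1.5,351/1.5,.089)
print(R.from_rotvec(read_tool_rot()).as_matrix().round(2))
for phi in (np.pi/2,-np.pi/2):
    for a in (0,-.5,-1): print(phi,a,inverse_kinematics([.46,-.075,.2],down(phi+a)))
E
```

```text
hub [ 0.6305 -0.0781  0.124 ]
housing [ 0.5094 -0.0806  0.112 ]
handle [ 0.4419 -0.0838  0.089 ]
hL [ 0.4411 -0.0369  0.089 ]
hR [ 0.4426 -0.1325  0.089 ]
bell [ 0.7272 -0.1617  0.225 ]
lamp [0.7241 0.0109 0.238 ]
dish [0.4725 0.0946 0.02  ]
spanT [ 0.4389 -0.1552  0.01  ]
spanB [ 0.3203 -0.1471  0.01  ]
drumL [0.6296 0.0293 0.102 ]
drumR [ 0.6252 -0.1841  0.102 ]
[[ 0.37  0.93  0.  ]
 [ 0.93 -0.37  0.  ]
 [ 0.   -0.   -1.  ]]
1.5707963267948966 0 [-2.34635998e-01 -2.77135177e-01  1.66068443e+00 -4.44089210e-16
  1.75804340e+00 -1.80543232e+00]
1.5707963267948966 -0.5 [-2.34635998e-01 -2.77135177e-01  1.66068443e+00 -4.44089210e-16
  1.75804340e+00 -1.30543232e+00]
1.5707963267948966 -1 [-2.34635998e-01 -2.77135177e-01  1.66068443e+00 -8.88178420e-16
  1.75804340e+00 -8.05432325e-01]
-1.5707963267948966 0 [-2.34635998e-01 -2.77135177e-01  1.66068443e+00 -4.44089210e-16
  1.75804340e+00  1.33616033e+00]
-1.5707963267948966 -0.5 [-0.234636   -0.27713518  1.66068443  0.          1.7580434   1.83616033]
-1.5707963267948966 -1 [-2.34635998e-01 -2.77135177e-01  1.66068443e+00 -4.44089210e-16
  1.75804340e+00  2.33616033e+00]
```

```bash
python3 - <<'E'
from h import *
reach([.475,-.082,.24],down(np.pi/2+.025))
tp,tr=read_tool_pos(),read_tool_rot(); c=camera("wrist")
np.savez("w1.npz",tp=tp,tr=tr,mtx=c["mtx"],mount=c["mount"],img=c["img"])
for t in("handle","housing","boom","stand"):
    for f in regions_of(t,c)[:2]: ys,xs=np.nonzero(f["mask"]); print(t,f["score"],xs.min(),xs.max(),ys.min(),ys.max())
cv2.imwrite("pics/w1.png",cv2.resize(c["img"][:,:,::-1],(768,576),interpolation=2)); print(tp,read_time_s(),read_ft_force(),c["mtx"],c["mount"])
E
```

```text
handle 0.82 200 298 141 199
housing 0.74 199 297 141 340
boom 0.64 199 298 141 340
stand 0.58 165 335 141 348
stand 0.33 93 134 182 227
[ 0.47516805 -0.0814446   0.24002859] 3.7417 [ 0.00993718 -0.21661742  0.30024021] [[297.31863964   0.         251.38149678]
 [  0.         297.31863964 191.00178789]
 [  0.           0.           1.        ]] [[ 9.99999768e-01  1.37695013e-05 -6.81557351e-04 -4.58430168e-04]
 [ 1.70197115e-04  9.63091202e-01  2.69175236e-01 -7.34984268e-02]
 [ 6.60108297e-04 -2.69175289e-01  9.63090976e-01 -1.36486390e-01]
 [ 0.00000000e+00  0.00000000e+00  0.00000000e+00  1.00000000e+00]]
```

View pics/w1.png

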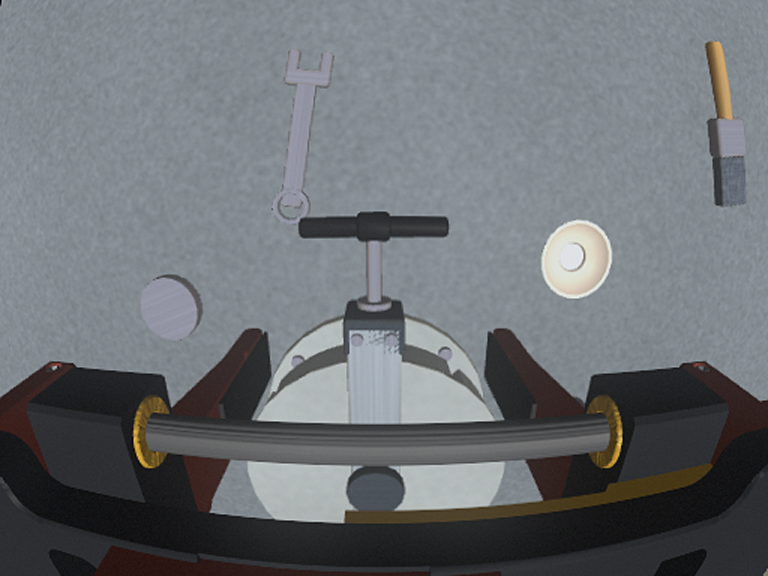

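Seen from the wrist, the bar runs (300,228) to (448,227), the stem lies at column 374 from row 240 to 298, and the hub is near (376,488). The fingers have free space on both sides of the stem.

```bash
python3 - <<'E'
from h import *
w=dict(np.load("w1.npz"))
P=lambda u,v,z:wrist_plane(w,w["tp"],w["tr"],u/1.5,v/1.5,z)
for n,u,v,z in (("L",300,228,.082),("R",448,226.5,.082),("mid",374,227,.082),("stemtop",374,243,.082),("stembot",374,297,.082),("hub",376,488,.124),("dish",576,258,.02),("ringspan",291,207,.01),("houseL",344,322,.112),("houseR",404,322,.112)):
    print(n,P(u,v,z).round(4))
E
```

```text
L [ 0.4446 -0.1347  0.082 ]
R [ 0.441  -0.0354  0.082 ]
mid [ 0.443 -0.085  0.082]
stemtop [ 0.4538 -0.0847  0.082 ]
stembot [ 0.4916 -0.0838  0.082 ]
hub [ 0.6251 -0.079   0.124 ]
dish [0.471  0.0917 0.02  ]
ringspan [ 0.4374 -0.1547  0.01  ]
houseL [ 0.4995 -0.1024  0.112 ]
houseR [ 0.4985 -0.0644  0.112 ]
```

```bash
cat >> h.py <<'E'
PIV=np.array([.631,-.079]); AL=.032; Z=.085
def at(r,th,z=Z,off=0):
    a=AL+th; u=-np.array([np.cos(a),np.sin(a)]); t=np.array([-np.sin(a),np.cos(a)])
    return [*(PIV+r*u+off*t),z],down(np.pi/2+a),u,t
def go(r,th,vel=.05,z=Z,off=0):
    p,o,u,t=at(r,th,z,off); move_l(p,o,vel=vel)
    f=np.array(read_ft_force())[:2]; return round(float(f@u),2),round(float(f@t),2)   # radial, tangential(+ = toward swing)
E
python3 - <<'E'
from h import *
gripper_to(.036)
p,o,u,t=at(.161,0,.15); reach(p,o); print(go(.161,0,.1))
gripper_to(.016); print(read_finger_gap(),read_ft_force())
for r in np.arange(.165,.185,.002):
    f=go(r,0,.04); print(round(r,4),f,read_time_s())
    if f[0]<-5 or abs(f[1])>8: break
E
```

```text
(-0.13, -0.45)
0.01606180447608335 [ 0.02204016 -0.26288064  0.08854773]
0.165 (-0.16, 0.1) 6.7
0.167 (0.64, 0.36) 6.95
0.169 (0.59, -0.05) 7.2
0.171 (-3.68, 0.58) 7.45
0.173 (-9.16, 0.29) 7.7
```

```bash
python3 - <<'E'
from h import *
for r in (.180,.186,.191): print(r,go(r,0,.04))
for th in (-.02,-.04,-.06,-.1):
    f=go(.191,th,.04); print(th,f,read_time_s())
    if abs(f[1])>10: break
E
```

```text
0.18 (-10.74, 0.1)
0.186 (-14.25, 0.38)
0.191 (-14.15, -0.64)
-0.02 (-15.15, 0.69) 8.85
-0.04 (-15.11, 0.1) 9.1
-0.06 (-13.92, 1.25) 9.35
-0.1 (-15.5, 0.52) 9.6917
```

```bash
python3 - <<'E'
from h import *
gripper_to(.016,15)
for th in (-.2,-.3,-.4,-.46): print(th,go(.191,th,.08))
print("release",go(.166,-.46,.06),read_time_s())
th=-.46; n=0
while th>-.99:
    th-=.006; f=go(.166,th,.03); n+=1
    if n%6==0 or f[1]<-4.5: print(round(th,3),f,round(read_finger_gap(),4),read_time_s())
    if f[1]<-6.5: break
E
```

```text
-0.2 (-14.47, 0.48)
-0.3 (-15.37, 0.38)
-0.4 (-16.06, 0.69)
-0.46 (-14.79, 0.58)
release (0.06, -0.67) 11.9417
-0.49 (-0.19, -4.94) 0.016 13.1917
-0.496 (0.0, -3.66) 0.0164 13.4417
-0.532 (-0.03, -4.44) 0.0164 14.9417
-0.568 (-0.07, -3.79) 0.0163 16.4417
-0.604 (-0.91, -3.71) 0.0161 17.9417
-0.64 (-1.7, -2.02) 0.0162 19.4417
-0.676 (0.08, -0.43) 0.0161 20.9417
-0.688 (-0.32, -4.77) 0.016 21.4417
-0.694 (-0.3, -8.44) 0.0161 21.6917
```

```bash
python3 - <<'E'
from h import *
th=-.694
print("back",go(.166,th,.03,off=-.0035))
for r in (.168,.170,.172,.173):
    f=go(r,th,.03,off=-.0035); print(r,f)
    if f[0]<-4.5: break
print("back in",go(.162,th,.03,off=-.0035),read_time_s())
E
```

```text
back (-0.35, 0.71)
0.168 (0.33, 0.02)
0.17 (-0.27, -0.11)
0.172 (-7.41, 1.62)
back in (-0.57, -0.16) 23.1917
```

```bash
python3 - <<'E'
from h import *
th=-.694; o=-.0035
gripper_to(.036); print(go(.162,th,.12,z=.24,off=o))
tp,tr=read_tool_pos(),read_tool_rot(); c=camera("wrist")
np.savez("w2.npz",tp=tp,tr=tr,mtx=c["mtx"],mount=c["mount"],img=c["img"])
cv2.imwrite("pics/w2.png",cv2.resize(c["img"][:,:,::-1],(768,576)))
s=camera("scene"); cv2.imwrite("pics/s2.png",cv2.resize(s["img"][120:320,80:350,::-1],(800,593)))
t=camera("top"); print(find("jar",t),find("jar",s),find("dish",t),find("spanner",t),read_time_s(),read_ft_force())
E
```

```text
(0.68, -0.19)
[] [(0.88, array([ 0.7581, -0.1384,  0.1457])), (0.52, array([ 0.3842, -0.1475,  0.0033]))] [(0.67, array([ 0.6793, -0.0594,  0.1049])), (0.63, array([0.4708, 0.1002, 0.0175]))] [(0.63, array([ 0.3611, -0.1394,  0.006 ])), (0.43, array([0.6477, 0.1249, 0.0275]))] 25.5167 [-0.33919717 -0.33433206  0.15347676]
```

View pics/w2.png

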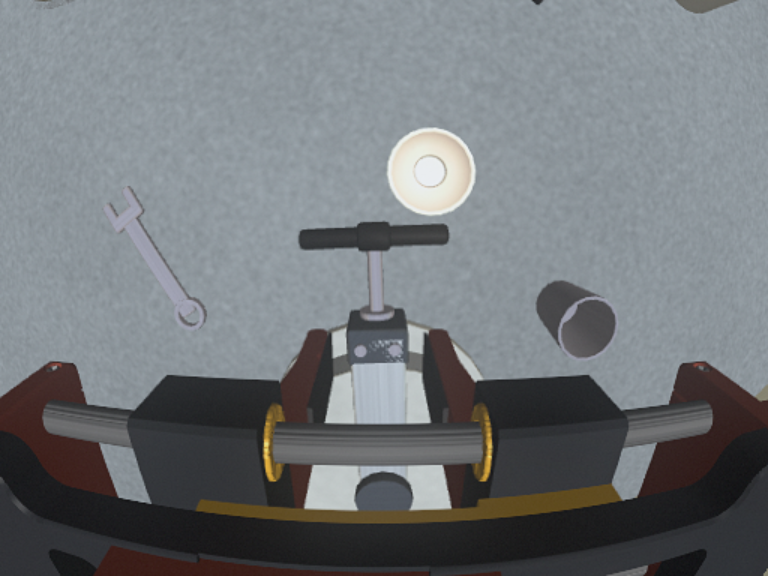

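View pics/s2.png

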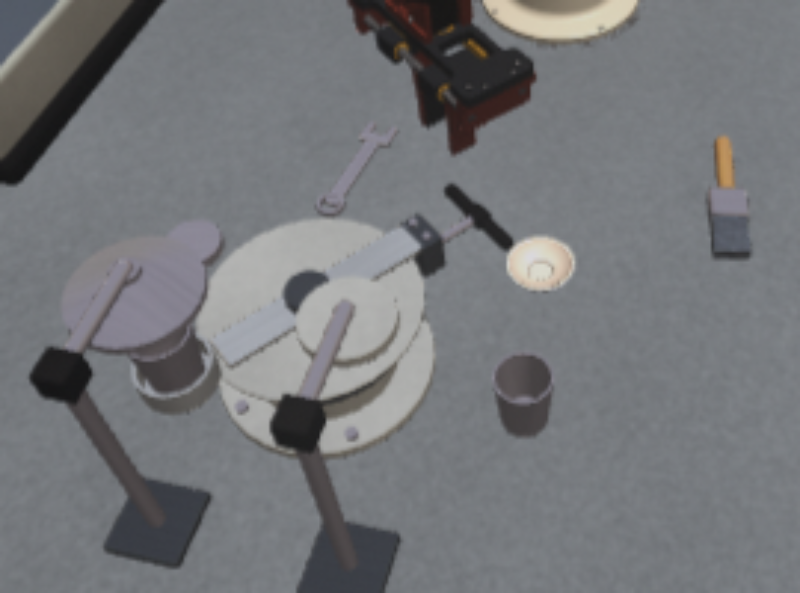

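The jar stands upright in its holder under the bell, the T handle is as far in as at the start (bar row 237, ring row 312, against 227 and 305), and nothing touches it. The other things are undisturbed, so I'm handing in.

```bash
python3 -c "
from station import *
hold(.3); print(sign_off())"
```

```text
the job is handed in; nothing more can be done
None
```

The jar is under the extraction bell and the pin is locked in the next hole on that side. I handed the job in about 26 s into the 51 s allowed.

- **Moves:** I drew the pin about 19 mm and swung the arm to about -0.46 rad. There I let the pin rest on the rim and pushed the stem in 1 mm steps. The rubbing force, about 4 N, fell away near -0.68 rad. The arm then blocked at about -0.69 rad with a peak of 8.4 N, well under the 26 N at which the drum slips.
- **Pin fully home:** After backing off I felt for the bar again. It met the fingers at the same distance from the pivot as at the start, about 171–172 mm, with the same spring force.
- **Last pictures:** These show the jar upright in its holder under the bell and the gripper clear of everything. The dish, the spanner and the other things in view look undisturbed.
- **Checks that failed or were not made:** The network did not find the jar in the top picture, where the bell hides it. Its best guess for the dish there was wrong, and the second matched where the dish stood. I did not measure the drum angle directly; that it did not slip rests on the low pushing forces.

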